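Flip out the table easel's kickstand leg and hold the easel upright

TASK

The folded table easel leans face-in against the grey paint tote. While it still leans there, swing its rear kickstand leg out past centre until it snaps over and seats fully open; then bring the easel upright, clear of the tote, and finish still gripping it: keep holding it plumb on its two front feet with the leg off the table, so that it cannot tip while I hang a canvas on it. Leave the other things on the table where they are.

Things in the scene. Friction and masses are not known exactly. Their poses are not given: they have to be found in the camera images.
- easel: Folding A-frame table easel of pale wood, loose, 0.6 to 0.9 kg. Origin midway between its two round rubber front feet (radius 10 mm), on their axis: 10 mm above the table at any lean. Own axes: z up the frame, y along its width, +x out of its front, -x out of its back. Starts leaning 28 degrees, top away from the robot, on the tote's near rim; its back and folded leg face the robot and up.
- easel_leg (a joint): Rear kickstand leg: wood bar 18 mm wide (y), 14 mm thick, in a steel clevis, spring strut beside its top 100 mm. 0 = folded on the easel's back, 0.70 rad = open at its stop; opening swings its foot to the easel's -x. The spring holds it folded, turns over at about 0.5 rad while the easel leans, then holds it open. Under 2 N at its lower half; pinching fingers must turn with it. Seated: over 0.63.
- leg_hub (a point): Pivot of the leg on the easel: x = -24, y = 0, z = 262 mm of the easel's frame; the hinge axis is the easel's y axis.
- leg_foot (a point): Centre of the leg's round rubber foot (radius 9 mm), 250 mm from leg_hub; moves with the leg. The line from leg_hub to leg_foot is the middle of the bar. With the easel plumb and the leg open it is about 80 mm above the table; let go, the easel would lean back 21 degrees onto it.
- mast_top (a point): Middle of the top end of the mast, x = 15, y = 0, z = 325 mm of the easel's frame. The mast is 24 mm wide (y), 12 mm thick (x = 9 to 21 mm) and stands out above the head block (84 mm wide, z = 243 to 275 mm) as a bare stub from z = 275 to 325 mm: the place to hold the easel, pinched across its 24 mm width.
- foot_left (a point): Centre of the easel's front foot at +y, 108 mm from its origin. The side stiles, 20 mm wide, run from the feet to y = +-26 mm at z = 262 mm. Cross rails 18 mm high at z = 60 and 178 mm (backs at x = -9 and -5 mm), open between them. The rubber feet grip the table and stay put under side forces of a few N.
- ledge (a point): Middle of the front edge of the canvas ledge, x = 41 mm, z = 56 mm of the easel's frame. A canvas clamp with thumb nut sticks out from the mast to x = 53 mm at z = 130 mm. Neither touches the tote at the start: the mast rests on its rim at z = 232 mm.
- tote: Heavy open grey plastic tote of paint bottles, does not move; 160 mm deep (x), 220 mm wide (y), rim 205 mm high; bottles in its far half, tops up to 230 mm. Origin: centre of its underside. The easel leans on its near (-x) face and has the same heading.
- bottle_a: Red squeeze bottle of paint, 48 mm across, 150 mm tall, origin at its underside. Bystander.
- bottle_b: Black squeeze bottle of paint, 48 mm across, 150 mm tall, origin at its underside. Bystander.
- cup: Empty white paper cup, 72 mm across the rim, 85 mm tall, very light, origin at its underside. Bystander.
- jar: Glass jar with brushes, 66 mm across, 95 mm to its top and 190 mm to the brush tips, origin at its underside. Bystander.
- tape: Roll of paper tape lying flat, 90 mm across, 24 mm high, origin at the centre of its underside. Bystander.
- canvas: Small stretched canvas lying face up, 240 x 180 x 20 mm, origin at the centre of its underside. Bystander.
- sketchbook: Black sketchbook lying flat, 210 x 150 x 16 mm, origin at the centre of its underside. Bystander.

How it is judged:
By the outcome, as a careful person would: the job done as asked, in the order asked, and still so for the second after the job is handed in, while the arm keeps its last pose, push and grip.
It also fails if it takes over 67 s, if anything falls off the work surface, if the arm or the gripper's body presses on something with over 40 N, if the wrist force passes 120 N, or if a joint passes its speed limit or range.

ROBOT

A 6-joint arm with a two-finger parallel gripper is mounted at the origin on the work surface. World frame = base frame: x ahead of the robot, y to its left, z up, the work surface at z = 0. Lengths are in m, angles in rad, forces in N, time in s.
With the tool pointing down it reaches from about 0.325 to 0.9 m from the base axis. Payload 6.1 kg.
Tool frame: the origin (TCP) lies on the centre line of the jaws, within the pads' length; the fingertips stand env.tip_reach ahead of it and the grasp point (between the pads) lies 8 mm behind it (env.tip_reach is the distance from the TCP to the fingertips, in m); z points along the fingers, y is the line along which they close (so a half turn about z gives the same grasp; the last joint's range is limited). The gripper opens to 85 mm and grips with 20 to 120 N. Pads are 22 mm wide; open, the fingers measure 114 mm over their backs; the gripper's body (76 mm by 85 mm) begins 54 mm behind the grasp point. The pads swing forward as they close: fully open they stand 13 mm farther back than shut.
Start: joints at [1.041, 0.22, 1.526, -0, 1.395, -0.126], TCP at [0.246, 0.575, 0.242] pointing down, gripper open.
Joint ranges: [-2.98, 2.98], [-0.91, 2.08], [0.09, 2.57], [-1.24, 4.39], [0.2, 2.65], [-2.68, 2.68]. Speed limits (rad/s): [2.57, 2.57, 3.01, 3.14, 3.14, 3.14].

INTERFACE

Orientations are given as a unit quaternion [w, x, y, z].
In Python, from bench import env gives the robot as it stands.
- The arm moves only by the tool servo_tool, never from a script. Its argument "series" is a list of rows, each an object of numbers: "dx", "dy", "dz": the shift along the tool's x, y, z in cm; "wx", "wy", "wz": the turn, a rotation vector about the tool's x, y, z in rad; "gripper": the finger opening in cm, from 0 to 8.54. A call has 1 to 20 rows; each row is the pose to reach, as a shift and turn from the pose commanded when the call began, along the tool's axes at that moment; what a row does not reach only later rows make up. A row lasts 1/12 s, in which the tool goes at most 41.7 mm and 7.16 degrees, less where a joint would pass 70% of its speed; a pose out of reach is approached as far as the arm can. A call with a gripper value outside its range is refused whole. The fingers move at their own pace and stop on an object; "force" is the grip in N (left out, the last holds). Time passes only in rows, so rows that repeat a pose let the fingers close. It gives the time, the measured TCP pose, the force, the opening and the grip force at its end, in the units of the state.
- env.get_obs(): the state, without advancing time (a new reading comes with each control period).
- env.get_image(name): name is "side" or "top"; returns the picture (480x640x3 uint8, red, green, blue); there is no depth.
- env.camera_info(name): a dict with "fx", "fy", "cx", "cy" (pixels), "pose" (4x4, takes a point from camera to world coordinates). Camera axes: x right, y down, z forward; pixel columns grow to the right and rows downward; lengths in m; the calibration is good to about 2 mm. A picture is of the moment at which its call begins. camera_info takes no time and is no camera call.
- env.job_done(): hands the job in; it is judged then, once.
Trained networks look in the newest picture that a camera, given by its name, has taken for a name from the list of things; names that differ only in an ending like _2 or _b are one class to them, and where a whole thing is asked for, a point or a joint stands for the part that bears it (a point fixed in the world has none). Each returns a list of dicts, best first, with "confidence" (0 to 1); they miss things now and then, are a little off and sometimes report something else, mostly with a low value. They report only what shows in the picture. A call takes as long as a camera call.
- env.find_in(name, camera): "extent" ([left, top, right, bottom] as shares, 0 to 1, of the picture: columns of its width, rows of its height, round what is visible of it).
- env.cut_out(name, camera): "mask" (480x640 bool, what is visible of it) and "extent" ([left, top, right, bottom] as shares, 0 to 1, of the picture: columns of its width, rows of its height, round what is visible of it).
The state is a dict: "time": time; "joint_pos": joint angles; "dq": joint speeds; "effort": joint torques, N m; "position": TCP position; "orientation": TCP orientation; "contact_force": force on the tool from outside, world axes, zero at the start; "torque": the same for the moment, N m; "grip_width": opening from 0.0 (shut) to 1.0 (fully open); "grip_force": force on a finger pad.
Only numpy, scipy, OpenCV 4.12 (cv2) and the standard library are available. Lean on these libraries where they do the work, as an engineer would, in place of code of your own. Each camera call takes 0.05 s, during which the arm holds its last target. There are 200 camera calls.

## Working session

There is one attempt and no reset: what is moved stays moved. The work goes in short steps, Python scripts to look and compute and a tool call to move; the robot and the scene stay as the last step left them, time stands still between calls to the robot, and variables do not carry over. Pictures are saved under pics/ and viewed, at most 13 in all, crops included, and the job is handed in when it is done.

Besides the shell and the picture viewer there is one more tool, called after "Emit:" as a command line: name --argument value ..., lists and objects as JSON in quotes. servo_tool: Moves the arm, as the interface text tells. Its arguments: {"type":"object","properties":{"series":{"type":"array","items":{"type":"object","properties":{"dx":{"type":"number"},"dy":{"type":"number"},"dz":{"type":"number"},"wx":{"type":"number"},"wy":{"type":"number"},"wz":{"type":"number"},"gripper":{"type":"number"}}}},"force":{"type":"number"}},"required":["series"]}

```bash
ls; mkdir -p pics
cat > h.py <<'E'
from bench import env
import numpy as np, cv2
def shot(c,n):
    im=env.get_image(c); cv2.imwrite(f'pics/{n}.png',im[:,:,::-1]); return im
E
python3 - <<'E'
from h import *
for c in('side','top'):
    shot(c,c+'0'); i=env.camera_info(c); print(c,i['fx'],i['cx'],i['cy'],np.round(i['pose'],3).tolist())
    for n in('easel','easel_leg','leg_hub','leg_foot','mast_top','foot_left','ledge','tote'):
        r=env.find_in(n,c)
        for d in r[:2]:
            e=d['extent']; print(n,round(d['confidence'],2),np.round(np.array(e)*[640,480,640,480],1).tolist())
print(env.tip_reach,env.get_obs())
E
```

```text
pics
side 538.0869701071244 322.07252089439834 244.1351105161545 [[0.883, -0.337, 0.327, 0.169], [-0.47, -0.618, 0.63, -0.836], [-0.01, -0.71, -0.704, 1.108], [0.0, 0.0, 0.0, 1.0]]
easel 0.95 [285.4, 199.4, 370.8, 341.7]
easel_leg 0.85 [305.5, 223.0, 343.5, 311.8]
easel_leg 0.67 [286.4, 198.6, 373.2, 343.7]
leg_hub 0.93 [286.4, 194.4, 372.3, 342.0]
leg_foot 0.66 [303.8, 218.4, 343.2, 312.5]
mast_top 0.66 [286.0, 198.8, 371.7, 343.8]
foot_left 0.88 [288.0, 195.3, 375.5, 344.9]
ledge 0.61 [287.5, 198.2, 372.8, 341.8]
tote 0.85 [330.2, 188.1, 431.9, 313.0]
top 562.408362835483 331.1206540779448 232.34333163036743 [[-0.016, -0.998, 0.057, 0.505], [-1.0, 0.015, -0.015, 0.018], [0.014, -0.057, -0.998, 1.668], [0.0, 0.0, 0.0, 1.0]]
easel 0.88 [308.8, 175.6, 388.6, 258.9]
leg_hub 0.94 [306.5, 175.7, 387.3, 255.1]
leg_hub 0.2 [407.9, 219.8, 429.8, 238.1]
leg_foot 0.56 [341.4, 202.0, 352.5, 257.0]
mast_top 0.94 [303.1, 175.0, 386.3, 255.8]
mast_top 0.25 [266.8, 270.8, 295.6, 292.0]
foot_left 0.58 [306.9, 177.0, 386.1, 258.4]
ledge 0.9 [304.9, 179.7, 387.3, 256.7]
ledge 0.24 [261.8, 231.1, 285.3, 257.4]
tote 0.81 [292.9, 133.5, 380.8, 212.0]
0.011 {'time': 0.9, 'joint_pos': array([ 1.04092524e+00,  2.20381974e-01,  1.52647257e+00,  1.28549765e-05,
        1.39468821e+00, -1.26088523e-01]), 'dq': array([ 2.50269562e-03,  4.45711023e-04, -1.14351259e-05,  3.33624835e-04,
       -1.75377228e-03, -5.92667330e-04]), 'effort': array([ 2.26051893e-04, -4.96821320e+01, -3.89750576e+01, -1.98373465e-05,
        3.07549190e-04, -4.62200134e-06]), 'position': array([0.24556093, 0.57475088, 0.24232536]), 'orientation': array([2.04627707e-06, 2.00523658e-01, 9.79688860e-01, 2.56581895e-05]), 'contact_force': array([-0.07222711,  0.44011316,  0.64816409]), 'torque': array([ 0.00602494,  0.02331352, -0.03239363]), 'grip_force': 0.0, 'grip_width': 0.9988204984849851}
```

Run:
```python
import cv2,numpy as np
s=cv2.imread('pics/side0.png');t=cv2.imread('pics/top0.png')
a=cv2.resize(s[170:360,265:455],(570,570),interpolation=3)
cv2.imwrite('pics/sc.png',a)
cv2.imwrite('pics/tc.png',cv2.resize(t[120:270,260:410],(600,600),interpolation=3))
```

```text
(no output)
```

View pics/side0.png

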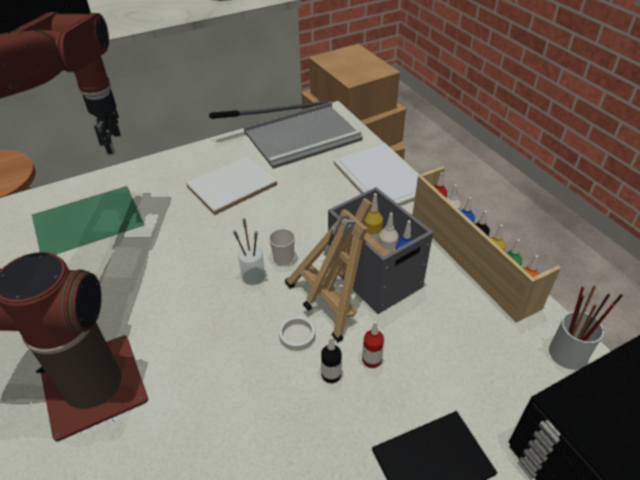

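View pics/sc.png

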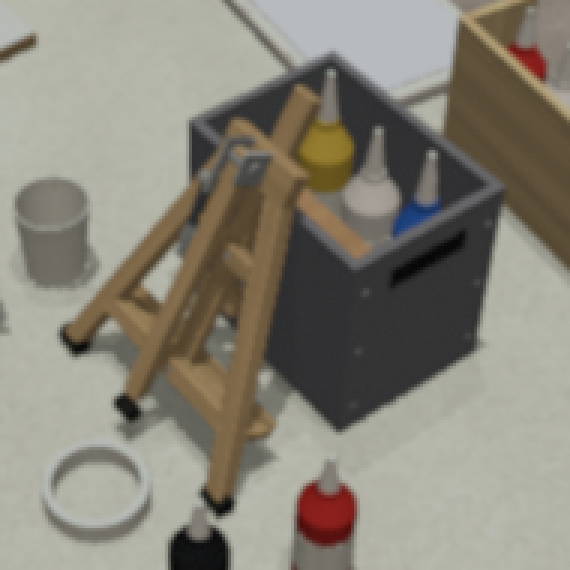

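View pics/tc.png

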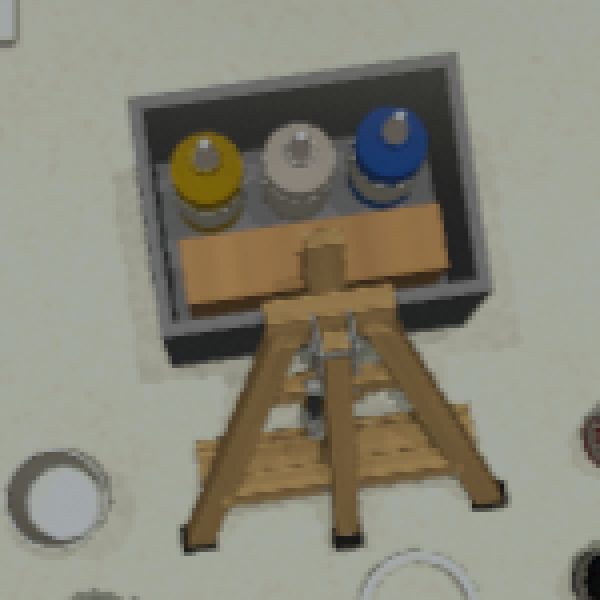

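The side view shows the easel's left foot at about (290,283), right foot (338,337), leg foot (307,305) and mast top (368,202). In the top view they are at (309,255), (382,243), (347,255) and (341,178). A brown wooden piece also lies in the tote below the mast. Next I fit the pose.

```bash
cat >> h.py <<'E'
from scipy.spatial.transform import Rotation as Ro
from scipy.optimize import least_squares
def proj(c,P):
    i=env.camera_info(c);T=np.linalg.inv(i['pose']);p=T[:3,:3]@P+T[:3,3]
    return np.array([i['fx']*p[0]/p[2]+i['cx'],i['fy']*p[1]/p[2]+i['cy']])
def ER(psi,lean): return Ro.from_euler('ZY',[psi,lean]).as_matrix()
def W(p,e): # easel point -> world; p=(ox,oy,psi,lean)
    return np.array([p[0],p[1],.01])+ER(p[2],p[3])@np.array(e)
def legpt(q,s,off=0): # easel frame; off along leg normal toward the front
    return np.array([-.024-s*np.sin(q)+off*np.cos(q),0,.262-s*np.cos(q)-off*np.sin(q)])
E
python3 - <<'E'
from h import *
F={'l':(0,.108,0),'r':(0,-.108,0),'leg':legpt(0,.25),'m':(.015,0,.325)}
obs=[('side','l',(290,283)),('side','r',(337.7,336.5)),('side','leg',(307.3,305)),('side','m',(367.5,202)),
('top','l',(309.5,254.5)),('top','r',(382,243)),('top','leg',(347,254.5)),('top','m',(341,178))]
f=lambda p:np.concatenate([proj(c,W(p,F[k]))-u for c,k,u in obs])
r=least_squares(f,[.45,0,.15,.489],loss='soft_l1');print(r.x,np.round(r.fun.reshape(-1,2),1).tolist())
g=lambda p:f([*p,np.radians(28)])
r=least_squares(g,[.45,0,.15],loss='soft_l1');print(r.x,np.round(r.fun.reshape(-1,2),1).tolist())
p=[*r.x,np.radians(28)]
# check by overlay of a wireframe
for c in('side','top'):
    im=cv2.imread(f'pics/{c}0.png');o=(265,170) if c=='side' else (260,120);
    k=4;im=cv2.resize(im[o[1]:o[1]+150+(40 if c=='side' else 0),o[0]:o[0]+150],None,fx=k*.75,fy=k*.75,interpolation=3);k*=.75
    def ln(a,b):
        A,B=[tuple(np.int32((proj(c,W(p,e))-o+.5)*k)) for e in(a,b)];cv2.line(im,tuple(map(int,A)),tuple(map(int,B)),(0,0,255),1)
    ln(F['l'],(0,.026,.262));ln(F['r'],(0,-.026,.262));ln(legpt(0,0),legpt(0,.25));ln((.015,0,.275),F['m']);ln((-.009,-.09,.06),(-.009,.09,.06));ln((0,.042,.275),(0,-.042,.275))
    t=W(p,(.021,0,.232));t[2]=.205;Rz=ER(p[2],0)
    q=[t+Rz@np.array(v) for v in[(0,.11,0),(.16,.11,0),(.16,-.11,0),(0,-.11,0)]]
    for i in range(4): cv2.line(im,*[tuple(map(int,(proj(c,x)-o+.5)*k)) for x in(q[i],q[(i+1)%4])],(255,0,0),1)
    cv2.imwrite(f'pics/ov_{c}.png',im)
a=cv2.imread('pics/ov_side.png');b=cv2.imread('pics/ov_top.png');h=max(len(a),len(b))
z=np.zeros((h,a.shape[1]+b.shape[1],3),np.uint8);z[:len(a),:a.shape[1]]=a;z[:len(b),a.shape[1]:]=b
cv2.imwrite('pics/ov.png',z[:600,:]);print(z.shape)
E
```

```text
[ 0.54813442 -0.04993907  0.12806974  0.49854294] [[0.2, -0.5], [0.1, -0.5], [0.5, 0.4], [1.7, -1.2], [0.2, 0.3], [0.1, 1.4], [0.1, 0.1], [-0.3, 1.1]]
[ 0.54843322 -0.04987262  0.12813214] [[0.3, -0.5], [0.2, -0.6], [0.5, 0.4], [0.9, -1.4], [0.2, 0.2], [0.1, 1.3], [0.0, 0.1], [-0.2, 1.9]]
(570, 900, 3)
```

View pics/ov.png

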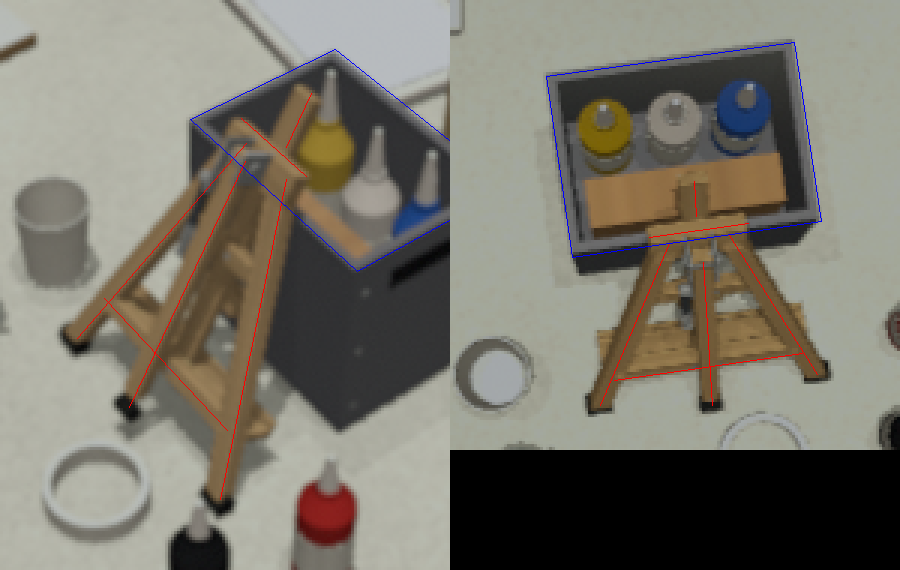

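Overlay matches within about 1–2 px in both views. Next I compute the approach to the leg.

```bash
cat >> h.py <<'E'
P0=np.array([.5484,-.0499,.128,np.radians(28)])
def toolR(p,ang): # tool back dir tilted by ang from easel z toward easel -x
    E=ER(p[2],p[3]); z=-(E@np.array([-np.sin(ang),0,np.cos(ang)])); y=E[:,1]
    return np.stack([np.cross(y,z),y,z],1)
def cur():
    o=env.get_obs();w=o['orientation'];return o['position'],Ro.from_quat(np.roll(w,-1)).as_matrix()
def rel(tp,tR,c=None):
    p,R=c or cur(); d=R.T@(tp-p)*100; w=Ro.from_matrix(R.T@tR).as_rotvec()
    return dict(zip(['dx','dy','dz','wx','wy','wz'],np.round([*d,*w],3).tolist()))
E
python3 - <<'E'
from h import *
a=np.radians(68);R=toolR(P0,a);g=W(P0,legpt(0,.155,.003));pre=g-R[:,2]*.12
hi=pre+np.array([-.0,0,.17])
print(g,pre,hi);p,Rc=cur()
print(rel(p+[0,0,.16],Rc),rel(hi,R),rel(pre,R))
E
```

```text
[ 0.57983229 -0.04585455  0.1143343 ] [ 0.50332881 -0.05570083  0.20625963] [ 0.50332881 -0.05570083  0.37625963]
{'dx': 0.0, 'dy': 0.001, 'dz': -16.0, 'wx': 0.0, 'wy': 0.0, 'wz': 0.0} {'dx': -48.474, 'dy': -47.847, 'dz': -13.396, 'wx': -0.186, 'wy': -0.681, 'wz': -0.51} {'dx': -48.474, 'dy': -47.848, 'dz': 3.604, 'wx': -0.186, 'wy': -0.681, 'wz': -0.51}
```

Emit:
servo_tool --series '[{"dz": -8, "gripper": 5}, {"dz": -14, "gripper": 5}, {"dx": -48.5, "dy": -47.8, "dz": -13.4, "wx": -0.186, "wy": -0.681, "wz": -0.51, "gripper": 5}, {"dx": -48.5, "dy": -47.8, "dz": -13.4, "wx": -0.186, "wy": -0.681, "wz": -0.51}, {"dx": -48.5, "dy": -47.8, "dz": -13.4, "wx": -0.186, "wy": -0.681, "wz": -0.51}, {"dx": -48.5, "dy": -47.8, "dz": -13.4, "wx": -0.186, "wy": -0.681, "wz": -0.51}, {"dx": -48.5, "dy": -47.8, "dz": -13.4, "wx": -0.186, "wy": -0.681, "wz": -0.51}, {"dx": -48.5, "dy": -47.8, "dz": -13.4, "wx": -0.186, "wy": -0.681, "wz": -0.51}, {"dx": -48.5, "dy": -47.8, "dz": -13.4, "wx": -0.186, "wy": -0.681, "wz": -0.51}, {"dx": -48.5, "dy": -47.8, "dz": -13.4, "wx": -0.186, "wy": -0.681, "wz": -0.51}, {"dx": -48.5, "dy": -47.8, "dz": -13.4, "wx": -0.186, "wy": -0.681, "wz": -0.51}, {"dx": -48.5, "dy": -47.8, "dz": -13.4, "wx": -0.186, "wy": -0.681, "wz": -0.51}, {"dx": -48.5, "dy": -47.8, "dz": -13.4, "wx": -0.186, "wy": -0.681, "wz": -0.51}, {"dx": -48.5, "dy": -47.8, "dz": -13.4, "wx": -0.186, "wy": -0.681, "wz": -0.51}, {"dx": -48.5, "dy": -47.8, "dz": -13.4, "wx": -0.186, "wy": -0.681, "wz": -0.51}, {"dx": -48.5, "dy": -47.8, "dz": -13.4, "wx": -0.186, "wy": -0.681, "wz": -0.51}, {"dx": -48.5, "dy": -47.8, "dz": -13.4, "wx": -0.186, "wy": -0.681, "wz": -0.51}, {"dx": -48.5, "dy": -47.8, "dz": -13.4, "wx": -0.186, "wy": -0.681, "wz": -0.51}, {"dx": -48.5, "dy": -47.8, "dz": -13.4, "wx": -0.186, "wy": -0.681, "wz": -0.51}, {"dx": -48.5, "dy": -47.8, "dz": -13.4, "wx": -0.186, "wy": -0.681, "wz": -0.51}]'

```text
invalid input at $.series[0]: expected keys dx, dy, dz, wx, wy, wz, gripper
```

```bash
cat > c.py <<'E'
from h import *
a=np.radians(68);R=toolR(P0,a);g=W(P0,legpt(0,.155,.003));pre=g-R[:,2]*.12
o=env.get_obs();print(o['joint_pos'],o['position'],o['contact_force'],o['grip_width'])
print(rel(pre+[0,0,.17],R),rel(pre,R),rel(g,R))
E
python3 c.py
```

```text
[ 1.04092524e+00  2.20381974e-01  1.52647257e+00  1.28549765e-05
  1.39468821e+00 -1.26088523e-01] [0.24556093 0.57475088 0.24232536] [-0.07222711  0.44011316  0.64816409] 0.9988204984849851
{'dx': -48.474, 'dy': -47.847, 'dz': -13.396, 'wx': -0.186, 'wy': -0.681, 'wz': -0.51} {'dx': -48.474, 'dy': -47.848, 'dz': 3.604, 'wx': -0.186, 'wy': -0.681, 'wz': -0.51} {'dx': -55.123, 'dy': -43.937, 'dz': 12.797, 'wx': -0.186, 'wy': -0.681, 'wz': -0.51}
```

All keys are needed.

Emit:
servo_tool --series '[{"dx": 0, "dy": 0, "dz": -8, "wx": 0, "wy": 0, "wz": 0, "gripper": 5}, {"dx": 0, "dy": 0, "dz": -14, "wx": 0, "wy": 0, "wz": 0, "gripper": 5}, {"dx": -48.5, "dy": -47.8, "dz": -13.4, "wx": -0.186, "wy": -0.681, "wz": -0.51, "gripper": 5}, {"dx": -48.5, "dy": -47.8, "dz": -13.4, "wx": -0.186, "wy": -0.681, "wz": -0.51, "gripper": 5}, {"dx": -48.5, "dy": -47.8, "dz": -13.4, "wx": -0.186, "wy": -0.681, "wz": -0.51, "gripper": 5}, {"dx": -48.5, "dy": -47.8, "dz": -13.4, "wx": -0.186, "wy": -0.681, "wz": -0.51, "gripper": 5}, {"dx": -48.5, "dy": -47.8, "dz": -13.4, "wx": -0.186, "wy": -0.681, "wz": -0.51, "gripper": 5}, {"dx": -48.5, "dy": -47.8, "dz": -13.4, "wx": -0.186, "wy": -0.681, "wz": -0.51, "gripper": 5}, {"dx": -48.5, "dy": -47.8, "dz": -13.4, "wx": -0.186, "wy": -0.681, "wz": -0.51, "gripper": 5}, {"dx": -48.5, "dy": -47.8, "dz": -13.4, "wx": -0.186, "wy": -0.681, "wz": -0.51, "gripper": 5}, {"dx": -48.5, "dy": -47.8, "dz": -13.4, "wx": -0.186, "wy": -0.681, "wz": -0.51, "gripper": 5}, {"dx": -48.5, "dy": -47.8, "dz": -13.4, "wx": -0.186, "wy": -0.681, "wz": -0.51, "gripper": 5}, {"dx": -48.5, "dy": -47.8, "dz": -13.4, "wx": -0.186, "wy": -0.681, "wz": -0.51, "gripper": 5}, {"dx": -48.5, "dy": -47.8, "dz": -13.4, "wx": -0.186, "wy": -0.681, "wz": -0.51, "gripper": 5}, {"dx": -48.5, "dy": -47.8, "dz": -13.4, "wx": -0.186, "wy": -0.681, "wz": -0.51, "gripper": 5}, {"dx": -48.5, "dy": -47.8, "dz": -13.4, "wx": -0.186, "wy": -0.681, "wz": -0.51, "gripper": 5}, {"dx": -48.5, "dy": -47.8, "dz": -13.4, "wx": -0.186, "wy": -0.681, "wz": -0.51, "gripper": 5}, {"dx": -48.5, "dy": -47.8, "dz": -13.4, "wx": -0.186, "wy": -0.681, "wz": -0.51, "gripper": 5}, {"dx": -48.5, "dy": -47.8, "dz": -13.4, "wx": -0.186, "wy": -0.681, "wz": -0.51, "gripper": 5}, {"dx": -48.5, "dy": -47.8, "dz": -13.4, "wx": -0.186, "wy": -0.681, "wz": -0.51, "gripper": 5}]'

```text
time: 2.57
position: [0.5048, -0.062, 0.3764]
orientation: [0.341, -0.056, 0.938, 0.02]
contact_force: [-0.3, 1.0, 0.5]
grip_width: 0.58
grip_force: 0.0
```

```bash
python3 c.py
```

```text
[-0.53731748 -0.64966326  2.15234184  0.45582588  1.0975309  -2.32489906] [ 0.50481484 -0.06199942  0.37640545] [-0.32393517  0.9780894   0.51324483] 0.5804612340021066
{'dx': 0.064, 'dy': 0.643, 'dz': -0.036, 'wx': -0.006, 'wy': -0.0, 'wz': -0.006} {'dx': 10.986, 'dy': 0.659, 'dz': 12.992, 'wx': -0.006, 'wy': -0.0, 'wz': -0.006} {'dx': 10.981, 'dy': 0.731, 'dz': 24.992, 'wx': -0.006, 'wy': -0.0, 'wz': -0.006}
```

Emit:
servo_tool --series '[{"dx": 3, "dy": 0.1, "dz": 3.5, "wx": 0, "wy": 0, "wz": 0, "gripper": 5}, {"dx": 5.5, "dy": 0.1, "dz": 6.5, "wx": 0, "wy": 0, "wz": 0, "gripper": 5}, {"dx": 8, "dy": 0.1, "dz": 9.5, "wx": 0, "wy": 0, "wz": 0, "gripper": 5}, {"dx": 11, "dy": 0.1, "dz": 13, "wx": 0, "wy": 0, "wz": 0, "gripper": 5}, {"dx": 11, "dy": 0.1, "dz": 13, "wx": 0, "wy": 0, "wz": 0, "gripper": 5}, {"dx": 11, "dy": 0.1, "dz": 13, "wx": 0, "wy": 0, "wz": 0, "gripper": 5}, {"dx": 11, "dy": 0.1, "dz": 13, "wx": 0, "wy": 0, "wz": 0, "gripper": 5}, {"dx": 11, "dy": 0.1, "dz": 13, "wx": 0, "wy": 0, "wz": 0, "gripper": 5}]'

```text
time: 3.23
position: [0.5048, -0.0552, 0.2103]
orientation: [0.344, -0.061, 0.937, 0.021]
contact_force: [0.3, -0.5, 0.4]
grip_width: 0.586
grip_force: 0.0
```

```bash
python3 c.py
python3 - <<'E'
from h import *
a=shot('side','s1');b=shot('top','t1')
z=np.hstack([cv2.resize(a[150:350,220:420],(400,400),interpolation=3),cv2.resize(b[130:330,260:460],(400,400),interpolation=3)])
cv2.imwrite('pics/m1.png',z[:,:,::-1])
E
```

```text
[-0.5239297  -0.53818947  2.40097351  0.59077631  0.7774093  -2.54583788] [ 0.50481033 -0.05519556  0.21028377] [ 0.32956157 -0.49300195  0.3886814 ] 0.5855297710813896
{'dx': -10.61, 'dy': -0.077, 'dz': -12.764, 'wx': -0.002, 'wy': 0.005, 'wz': 0.002} {'dx': 0.377, 'dy': -0.03, 'dz': 0.208, 'wx': -0.002, 'wy': 0.005, 'wz': 0.002} {'dx': 0.433, 'dy': -0.008, 'dz': 12.208, 'wx': -0.002, 'wy': 0.005, 'wz': 0.002}
```

View pics/m1.png

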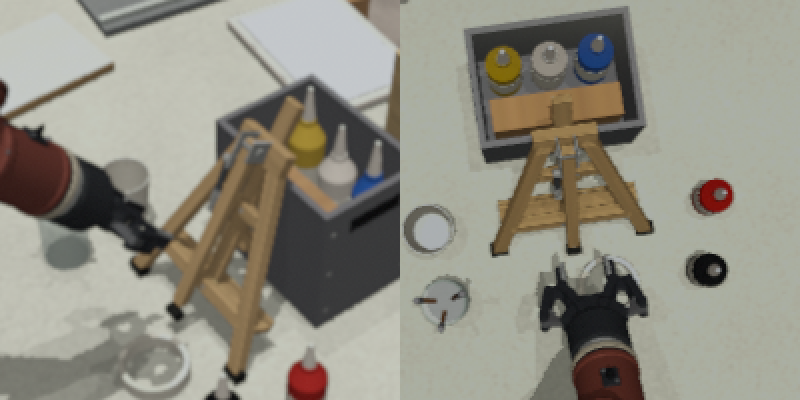

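The gripper is lined up with the leg, 12 cm off it, but joint 6 is at -2.55, close to its limit. I'll turn the tool half round, which gives the same grasp.

Emit:
servo_tool --series '[{"dx": 0.3, "dy": 0, "dz": 0, "wx": 0, "wy": 0, "wz": 0.13, "gripper": 5}, {"dx": 0.3, "dy": 0, "dz": 0, "wx": 0, "wy": 0, "wz": 0.25, "gripper": 5}, {"dx": 0.3, "dy": 0, "dz": 0, "wx": 0, "wy": 0, "wz": 0.37, "gripper": 5}, {"dx": 0.3, "dy": 0, "dz": 0, "wx": 0, "wy": 0, "wz": 0.5, "gripper": 5}, {"dx": 0.3, "dy": 0, "dz": 0, "wx": 0, "wy": 0, "wz": 0.62, "gripper": 5}, {"dx": 0.3, "dy": 0, "dz": 0, "wx": 0, "wy": 0, "wz": 0.74, "gripper": 5}, {"dx": 0.3, "dy": 0, "dz": 0, "wx": 0, "wy": 0, "wz": 0.86, "gripper": 5}, {"dx": 0.3, "dy": 0, "dz": 0, "wx": 0, "wy": 0, "wz": 0.98, "gripper": 5}, {"dx": 0.3, "dy": 0, "dz": 0, "wx": 0, "wy": 0, "wz": 1.1, "gripper": 5}, {"dx": 0.3, "dy": 0, "dz": 0, "wx": 0, "wy": 0, "wz": 1.22, "gripper": 5}, {"dx": 0.3, "dy": 0, "dz": 0, "wx": 0, "wy": 0, "wz": 1.34, "gripper": 5}, {"dx": 0.3, "dy": 0, "dz": 0, "wx": 0, "wy": 0, "wz": 1.46, "gripper": 5}, {"dx": 0.3, "dy": 0, "dz": 0, "wx": 0, "wy": 0, "wz": 1.58, "gripper": 5}, {"dx": 0.3, "dy": 0, "dz": 0, "wx": 0, "wy": 0, "wz": 1.7, "gripper": 5}, {"dx": 0.3, "dy": 0, "dz": 0, "wx": 0, "wy": 0, "wz": 1.82, "gripper": 5}, {"dx": 0.3, "dy": 0, "dz": 0, "wx": 0, "wy": 0, "wz": 1.94, "gripper": 5}, {"dx": 0.3, "dy": 0, "dz": 0, "wx": 0, "wy": 0, "wz": 2.06, "gripper": 5}, {"dx": 0.3, "dy": 0, "dz": 0, "wx": 0, "wy": 0, "wz": 2.18, "gripper": 5}, {"dx": 0.3, "dy": 0, "dz": 0, "wx": 0, "wy": 0, "wz": 2.3, "gripper": 5}, {"dx": 0.3, "dy": 0, "dz": 0, "wx": 0, "wy": 0, "wz": 2.42, "gripper": 5}]'

```text
time: 5.0
position: [0.5016, -0.0552, 0.2066]
orientation: [0.1, 0.857, 0.385, 0.328]
contact_force: [-0.3, 0.1, -0.1]
grip_width: 0.583
grip_force: 0.0
```

Emit:
servo_tool --series '[{"dx": 0, "dy": 0, "dz": 0, "wx": 0, "wy": 0, "wz": 0.12, "gripper": 5}, {"dx": 0, "dy": 0, "dz": 0, "wx": 0, "wy": 0, "wz": 0.24, "gripper": 5}, {"dx": 0, "dy": 0, "dz": 0, "wx": 0, "wy": 0, "wz": 0.36, "gripper": 5}, {"dx": 0, "dy": 0, "dz": 0, "wx": 0, "wy": 0, "wz": 0.48, "gripper": 5}, {"dx": 0, "dy": 0, "dz": 0, "wx": 0, "wy": 0, "wz": 0.6, "gripper": 5}, {"dx": 0, "dy": 0, "dz": 0, "wx": 0, "wy": 0, "wz": 0.72, "gripper": 5}, {"dx": 0, "dy": 0, "dz": 0, "wx": 0, "wy": 0, "wz": 0.72, "gripper": 5}, {"dx": 0, "dy": 0, "dz": 0, "wx": 0, "wy": 0, "wz": 0.72, "gripper": 5}, {"dx": 0, "dy": 0, "dz": 0, "wx": 0, "wy": 0, "wz": 0.72, "gripper": 5}]'

```text
time: 5.75
position: [0.5011, -0.055, 0.2053]
orientation: [-0.021, 0.937, 0.063, 0.342]
contact_force: [-0.4, -0.2, 0.2]
grip_width: 0.587
grip_force: 0.0
```

```bash
sed -i 's/@np.array(\[-np.sin(ang),0,np.cos(ang)\])); y=E/@np.array([-np.sin(ang),0,np.cos(ang)])); y=-E/' h.py; python3 c.py
```

```text
[-0.52915774 -0.54193534  2.41163067  0.59458796  0.77764494  0.58266057] [ 0.50109342 -0.05496844  0.20526565] [-0.37308233 -0.17777884  0.15835601] 0.5872429478484182
{'dx': 11.169, 'dy': 0.17, 'dz': -12.949, 'wx': 0.0, 'wy': -0.001, 'wz': 0.006} {'dx': 0.226, 'dy': 0.102, 'dz': 0.061, 'wx': 0.0, 'wy': -0.001, 'wz': 0.006} {'dx': 0.211, 'dy': 0.099, 'dz': 12.061, 'wx': 0.0, 'wy': -0.001, 'wz': 0.006}
```

Good. Now the straight approach, then close gently.

Emit:
servo_tool --series '[{"dx": 0.2, "dy": 0.1, "dz": 2, "wx": 0, "wy": 0, "wz": 0, "gripper": 5}, {"dx": 0.2, "dy": 0.1, "dz": 4, "wx": 0, "wy": 0, "wz": 0, "gripper": 5}, {"dx": 0.2, "dy": 0.1, "dz": 6, "wx": 0, "wy": 0, "wz": 0, "gripper": 5}, {"dx": 0.2, "dy": 0.1, "dz": 8, "wx": 0, "wy": 0, "wz": 0, "gripper": 5}, {"dx": 0.2, "dy": 0.1, "dz": 9.5, "wx": 0, "wy": 0, "wz": 0, "gripper": 5}, {"dx": 0.2, "dy": 0.1, "dz": 11, "wx": 0, "wy": 0, "wz": 0, "gripper": 5}, {"dx": 0.2, "dy": 0.1, "dz": 12, "wx": 0, "wy": 0, "wz": 0, "gripper": 5}, {"dx": 0.2, "dy": 0.1, "dz": 12, "wx": 0, "wy": 0, "wz": 0, "gripper": 5}, {"dx": 0.2, "dy": 0.1, "dz": 12, "wx": 0, "wy": 0, "wz": 0, "gripper": 5}, {"dx": 0.2, "dy": 0.1, "dz": 12, "wx": 0, "wy": 0, "wz": 0, "gripper": 5}]'

```text
time: 6.58
position: [0.5788, -0.0457, 0.114]
orientation: [-0.022, 0.938, 0.062, 0.341]
contact_force: [0.3, -1.0, 0.5]
grip_width: 0.587
grip_force: 0.0
```

```bash
python3 c.py
python3 - <<'E'
from h import *
a=shot('side','s2');b=shot('top','t2')
z=np.hstack([cv2.resize(a[180:340,250:410],(400,400),interpolation=3),cv2.resize(b[130:290,260:420],(400,400),interpolation=3)])
cv2.imwrite('pics/m2.png',z[:,:,::-1])
E
```

```text
[-0.39997115 -0.11044697  2.29652932  0.81598381  0.46143131  0.3869881 ] [ 0.5787976  -0.04566495  0.11395365] [ 0.27116104 -0.95462823  0.45468589] 0.586738819551973
{'dx': 11.033, 'dy': 0.052, 'dz': -24.986, 'wx': -0.0, 'wy': -0.0, 'wz': 0.003} {'dx': 0.103, 'dy': 0.027, 'dz': -11.965, 'wx': -0.0, 'wy': -0.0, 'wz': 0.003} {'dx': 0.101, 'dy': 0.032, 'dz': 0.035, 'wx': -0.0, 'wy': -0.0, 'wz': 0.003}
```

View pics/m2.png

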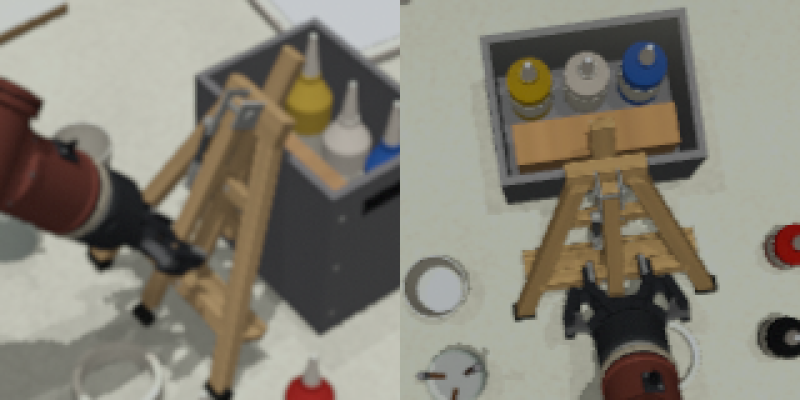

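The fingers straddle the leg evenly (top crop: fingers at about x=588 and 642, leg 614). Closing.

Emit:
servo_tool --series '[{"dx": 0, "dy": 0, "dz": 0, "wx": 0, "wy": 0, "wz": 0, "gripper": 3}, {"dx": 0, "dy": 0, "dz": 0, "wx": 0, "wy": 0, "wz": 0, "gripper": 2.5}, {"dx": 0, "dy": 0, "dz": 0, "wx": 0, "wy": 0, "wz": 0, "gripper": 1.6}, {"dx": 0, "dy": 0, "dz": 0, "wx": 0, "wy": 0, "wz": 0, "gripper": 1.2}, {"dx": 0, "dy": 0, "dz": 0, "wx": 0, "wy": 0, "wz": 0, "gripper": 1}, {"dx": 0, "dy": 0, "dz": 0, "wx": 0, "wy": 0, "wz": 0, "gripper": 1}, {"dx": 0, "dy": 0, "dz": 0, "wx": 0, "wy": 0, "wz": 0, "gripper": 1}, {"dx": 0, "dy": 0, "dz": 0, "wx": 0, "wy": 0, "wz": 0, "gripper": 1}]' --force 20

```text
time: 7.35
position: [0.5788, -0.0449, 0.1141]
orientation: [-0.023, 0.938, 0.061, 0.342]
contact_force: [-5.4, 3.1, 6.8]
grip_width: 0.208
grip_force: 22.6
```

Run:
```python
from h import *
p,R=cur();o=env.get_obs();print(p,o['contact_force'],o['grip_width'],o['grip_force'])
# current TCP in easel frame, rotate about hub by q opening
E=ER(P0[2],P0[3]);hub=W(P0,(-.024,0,.262));ax=E[:,1]
# opening moves foot (-z from hub) to -x : rotation about +y positive takes -z -> -x
for q in np.arange(.05,.76,.05):
    Q=Ro.from_rotvec(ax*q).as_matrix(); print(round(q,2),{k:round(v,2) for k,v in rel(hub+Q@(p-hub),Q@R).items()})
```

```text
[ 0.57876735 -0.04490144  0.11413555] [-5.3925242   3.05543261  6.76296227] 0.2084355251331081 22.575624883174896
0.05 {'dx': -0.28, 'dy': -0.0, 'dz': -0.72, 'wx': 0.0, 'wy': -0.05, 'wz': 0.0}
0.1 {'dx': -0.53, 'dy': -0.0, 'dz': -1.46, 'wx': 0.0, 'wy': -0.1, 'wz': 0.0}
0.15 {'dx': -0.74, 'dy': -0.01, 'dz': -2.21, 'wx': 0.0, 'wy': -0.15, 'wz': 0.0}
0.2 {'dx': -0.91, 'dy': -0.01, 'dz': -2.97, 'wx': 0.0, 'wy': -0.2, 'wz': 0.0}
0.25 {'dx': -1.05, 'dy': -0.01, 'dz': -3.74, 'wx': 0.0, 'wy': -0.25, 'wz': 0.0}
0.3 {'dx': -1.14, 'dy': -0.01, 'dz': -4.51, 'wx': 0.0, 'wy': -0.3, 'wz': 0.0}
0.35 {'dx': -1.2, 'dy': -0.01, 'dz': -5.29, 'wx': 0.0, 'wy': -0.35, 'wz': 0.0}
0.4 {'dx': -1.22, 'dy': -0.01, 'dz': -6.06, 'wx': 0.0, 'wy': -0.4, 'wz': 0.0}
0.45 {'dx': -1.2, 'dy': -0.02, 'dz': -6.84, 'wx': 0.0, 'wy': -0.45, 'wz': 0.0}
0.5 {'dx': -1.14, 'dy': -0.02, 'dz': -7.62, 'wx': 0.0, 'wy': -0.5, 'wz': 0.0}
0.55 {'dx': -1.04, 'dy': -0.02, 'dz': -8.39, 'wx': 0.0, 'wy': -0.55, 'wz': 0.0}
0.6 {'dx': -0.9, 'dy': -0.02, 'dz': -9.15, 'wx': 0.0, 'wy': -0.6, 'wz': 0.0}
0.65 {'dx': -0.72, 'dy': -0.02, 'dz': -9.91, 'wx': 0.0, 'wy': -0.65, 'wz': 0.0}
0.7 {'dx': -0.51, 'dy': -0.02, 'dz': -10.66, 'wx': 0.0, 'wy': -0.7, 'wz': 0.0}
0.75 {'dx': -0.26, 'dy': -0.02, 'dz': -11.4, 'wx': 0.0, 'wy': -0.75, 'wz': 0.0}
```

Emit:
servo_tool --series '[{"dx": -0.14, "dy": 0, "dz": -0.36, "wx": 0, "wy": -0.025, "wz": 0, "gripper": 1}, {"dx": -0.28, "dy": 0, "dz": -0.72, "wx": 0, "wy": -0.05, "wz": 0, "gripper": 1}, {"dx": -0.41, "dy": 0, "dz": -1.09, "wx": 0, "wy": -0.075, "wz": 0, "gripper": 1}, {"dx": -0.53, "dy": 0, "dz": -1.46, "wx": 0, "wy": -0.1, "wz": 0, "gripper": 1}, {"dx": -0.64, "dy": 0, "dz": -1.83, "wx": 0, "wy": -0.125, "wz": 0, "gripper": 1}, {"dx": -0.74, "dy": 0, "dz": -2.21, "wx": 0, "wy": -0.15, "wz": 0, "gripper": 1}, {"dx": -0.74, "dy": 0, "dz": -2.21, "wx": 0, "wy": -0.15, "wz": 0, "gripper": 1}]'

```text
time: 7.93
position: [0.5592, -0.048, 0.1264]
orientation: [-0.017, 0.961, 0.063, 0.27]
contact_force: [0.2, -0.6, -1.1]
grip_width: 0.207
grip_force: 21.3
```

Run:
```python
from h import *
p,R=cur();o=env.get_obs();print(p,o['contact_force'],o['torque'],o['grip_width'],o['grip_force'])
E=ER(P0[2],P0[3]);print(E.T@o['contact_force'],rel(W(P0,legpt(.15,.155,.003)),toolR(P0,np.radians(68)-.15)))
```

```text
[ 0.55917307 -0.0479998   0.12643762] [ 0.22465262 -0.64244442 -1.05052718] [ 0.02734567  0.25592674 -0.01917309] 0.206959126409456 21.320078372955322
[ 0.61751718 -0.66586577 -0.86145591] {'dx': 0.072, 'dy': 0.051, 'dz': 0.052, 'wx': -0.0, 'wy': 0.001, 'wz': 0.003}
```

Emit:
servo_tool --series '[{"dx": -0.14, "dy": 0, "dz": -0.36, "wx": 0, "wy": -0.025, "wz": 0, "gripper": 1}, {"dx": -0.28, "dy": 0, "dz": -0.72, "wx": 0, "wy": -0.05, "wz": 0, "gripper": 1}, {"dx": -0.41, "dy": 0, "dz": -1.09, "wx": 0, "wy": -0.075, "wz": 0, "gripper": 1}, {"dx": -0.53, "dy": 0, "dz": -1.46, "wx": 0, "wy": -0.1, "wz": 0, "gripper": 1}, {"dx": -0.64, "dy": 0, "dz": -1.83, "wx": 0, "wy": -0.125, "wz": 0, "gripper": 1}, {"dx": -0.74, "dy": 0, "dz": -2.21, "wx": 0, "wy": -0.15, "wz": 0, "gripper": 1}, {"dx": -0.83, "dy": 0, "dz": -2.59, "wx": 0, "wy": -0.175, "wz": 0, "gripper": 1}, {"dx": -0.91, "dy": 0, "dz": -2.97, "wx": 0, "wy": -0.2, "wz": 0, "gripper": 1}, {"dx": -0.98, "dy": 0, "dz": -3.35, "wx": 0, "wy": -0.225, "wz": 0, "gripper": 1}, {"dx": -1.05, "dy": 0, "dz": -3.74, "wx": 0, "wy": -0.25, "wz": 0, "gripper": 1}, {"dx": -1.1, "dy": 0, "dz": -4.12, "wx": 0, "wy": -0.275, "wz": 0, "gripper": 1}, {"dx": -1.14, "dy": 0, "dz": -4.51, "wx": 0, "wy": -0.3, "wz": 0, "gripper": 1}, {"dx": -1.17, "dy": 0, "dz": -4.9, "wx": 0, "wy": -0.325, "wz": 0, "gripper": 1}, {"dx": -1.2, "dy": 0, "dz": -5.29, "wx": 0, "wy": -0.35, "wz": 0, "gripper": 1}, {"dx": -1.22, "dy": 0, "dz": -6.06, "wx": 0, "wy": -0.4, "wz": 0, "gripper": 1}, {"dx": -1.2, "dy": 0, "dz": -6.84, "wx": 0, "wy": -0.45, "wz": 0, "gripper": 1}, {"dx": -1.14, "dy": 0, "dz": -7.62, "wx": 0, "wy": -0.5, "wz": 0, "gripper": 1}, {"dx": -1.1, "dy": 0, "dz": -8, "wx": 0, "wy": -0.525, "wz": 0, "gripper": 1}, {"dx": -1.1, "dy": 0, "dz": -8, "wx": 0, "wy": -0.525, "wz": 0, "gripper": 1}, {"dx": -1.1, "dy": 0, "dz": -8, "wx": 0, "wy": -0.525, "wz": 0, "gripper": 1}]'

```text
time: 9.6
position: [0.5095, -0.0547, 0.1883]
orientation: [-0.001, 0.998, 0.065, 0.013]
contact_force: [2.3, 0.4, 2.7]
grip_width: 0.206
grip_force: 21.8
```

```bash
cat > f.py <<'E'
from h import *
p,R=cur();o=env.get_obs();print(p,o['joint_pos'],o['contact_force'],o['torque'],o['grip_width'],o['grip_force'])
E=ER(P0[2],P0[3]);print(E.T@o['contact_force'],rel(W(P0,legpt(.675,.155,.003)),toolR(P0,np.radians(68)-.675)))
E
python3 f.py
python3 - <<'E'
from h import *
a=shot('side','s3');b=shot('top','t3')
z=np.hstack([cv2.resize(a[170:340,240:410],(400,400),interpolation=3),cv2.resize(b[130:300,250:420],(400,400),interpolation=3)])
cv2.imwrite('pics/m3.png',z[:,:,::-1])
E
```

```text
[ 0.5094989  -0.05468981  0.18834423] [-0.2671041  -0.02427311  1.89414488  0.01021209  1.24724219  1.1704076 ] [2.30747587 0.37971203 2.74109942] [ 0.0450506  -0.59489798  0.06318412] 0.20596016383360988 21.801893413066864
[0.77664153 0.08205463 3.51743474] {'dx': -0.014, 'dy': 0.021, 'dz': -0.013, 'wx': 0.0, 'wy': -0.003, 'wz': 0.002}
```

View pics/m3.png

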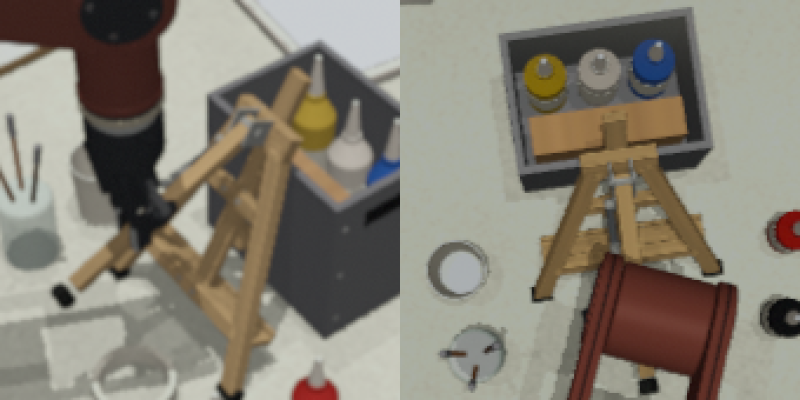

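Easel still leans on the tote and the leg is out at about 0.675 rad, past centre. I'll release it and back off upward.

Emit:
servo_tool --series '[{"dx": 0.1, "dy": 0, "dz": -0.35, "wx": 0, "wy": -0.025, "wz": 0, "gripper": 1}, {"dx": 0.1, "dy": 0, "dz": -0.35, "wx": 0, "wy": -0.025, "wz": 0, "gripper": 2}, {"dx": 0.1, "dy": 0, "dz": -0.35, "wx": 0, "wy": -0.025, "wz": 0, "gripper": 4}, {"dx": 0.1, "dy": 0, "dz": -0.35, "wx": 0, "wy": -0.025, "wz": 0, "gripper": 5}, {"dx": 0.1, "dy": 0, "dz": -0.35, "wx": 0, "wy": -0.025, "wz": 0, "gripper": 5}, {"dx": 0.1, "dy": 0, "dz": -0.35, "wx": 0, "wy": -0.025, "wz": 0, "gripper": 5}, {"dx": 0.1, "dy": 0, "dz": -2, "wx": 0, "wy": -0.025, "wz": 0, "gripper": 5}, {"dx": 0.1, "dy": 0, "dz": -4, "wx": 0, "wy": -0.025, "wz": 0, "gripper": 5}, {"dx": 0.1, "dy": 0, "dz": -7, "wx": 0, "wy": -0.025, "wz": 0, "gripper": 5}, {"dx": 0.1, "dy": 0, "dz": -10, "wx": 0, "wy": -0.025, "wz": 0, "gripper": 5}, {"dx": 0.1, "dy": 0, "dz": -14, "wx": 0, "wy": -0.025, "wz": 0, "gripper": 5}, {"dx": 0.1, "dy": 0, "dz": -18, "wx": 0, "wy": -0.025, "wz": 0, "gripper": 5}, {"dx": 0.1, "dy": 0, "dz": -20, "wx": 0, "wy": -0.025, "wz": 0, "gripper": 5}, {"dx": 0.1, "dy": 0, "dz": -20, "wx": 0, "wy": -0.025, "wz": 0, "gripper": 5}]'

```text
time: 10.87
position: [0.5065, -0.0555, 0.3947]
orientation: [0.002, 0.998, 0.065, 0.004]
contact_force: [-0.6, 0.2, 0.6]
grip_width: 0.583
grip_force: 0.0
```

```bash
cat > m.py <<'E'
from h import *
beta=np.radians(18);R=toolR(P0,beta);g=W(P0,(.015,0,.302));pre=g-R[:,2]*.10
o=env.get_obs();print(o['joint_pos'],o['position'],o['contact_force'],o['grip_width'])
print(g,pre,rel(pre,R),rel(g,R))
E
python3 m.py
python3 - <<'E'
from h import *
a=shot('side','s4');b=shot('top','t4')
z=np.hstack([cv2.resize(a[170:340,240:410],(400,400),interpolation=3),cv2.resize(b[130:300,250:420],(400,400),interpolation=3)])
cv2.imwrite('pics/m4.png',z[:,:,::-1])
for c in('side','top'):
  for q in(.6,.7): print(c,q,proj(c,W(P0,legpt(q,.25))),proj(c,W(P0,(.015,0,.325))))
E
```

```text
[-2.63251234e-01 -1.20641965e-01  1.59991176e+00 -1.26646747e-03
  1.65347550e+00  1.17778432e+00] [ 0.50651838 -0.05552731  0.39469966] [-0.57219036  0.1643979   0.61377585] 0.5833998375011368
[ 0.7021564  -0.03011099  0.2696081 ] [ 0.71937916 -0.02789436  0.36808887] {'dx': 21.444, 'dy': -0.001, 'dz': 2.826, 'wx': 0.005, 'wy': -0.182, 'wz': 0.001} {'dx': 19.631, 'dy': -0.048, 'dz': 12.66, 'wx': 0.005, 'wy': -0.182, 'wz': 0.001}
side 0.6 [269.58013408 297.6460828 ] [368.44526716 200.66182855]
side 0.7 [264.90134611 293.38537381] [368.44526716 200.66182855]
top 0.6 [354.24667485 291.91614391] [340.86528658 179.9615651 ]
top 0.7 [355.28553239 296.21961225] [340.86528658 179.9615651 ]
```

View pics/m4.png

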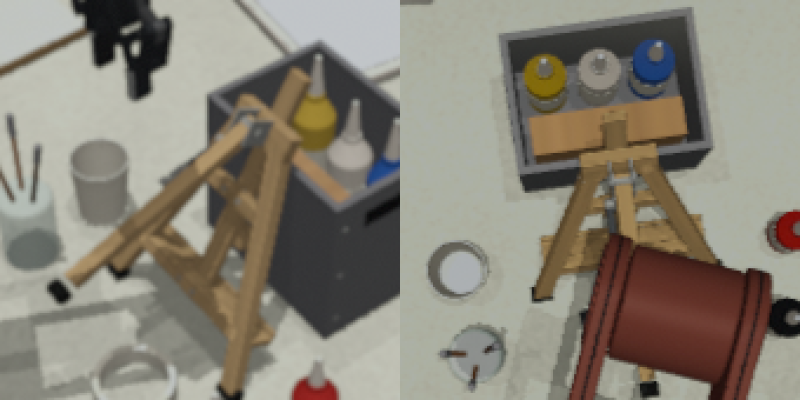

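The leg foot at side pixel (265.5,293) and top pixel (355,295) matches the 0.70 rad prediction, so it is fully seated and the easel is unmoved. Next is the mast.

Emit:
servo_tool --series '[{"dx": 4, "dy": 0, "dz": 0, "wx": 0, "wy": -0.05, "wz": 0, "gripper": 5}, {"dx": 8, "dy": 0, "dz": 0, "wx": 0, "wy": -0.1, "wz": 0, "gripper": 5}, {"dx": 12, "dy": 0, "dz": 0.5, "wx": 0, "wy": -0.15, "wz": 0, "gripper": 5}, {"dx": 16, "dy": 0, "dz": 1.5, "wx": 0, "wy": -0.182, "wz": 0, "gripper": 5}, {"dx": 20, "dy": 0, "dz": 2.8, "wx": 0.005, "wy": -0.182, "wz": 0, "gripper": 5}, {"dx": 21.4, "dy": 0, "dz": 2.8, "wx": 0.005, "wy": -0.182, "wz": 0, "gripper": 5}, {"dx": 21.4, "dy": 0, "dz": 2.8, "wx": 0.005, "wy": -0.182, "wz": 0, "gripper": 5}, {"dx": 21.4, "dy": 0, "dz": 2.8, "wx": 0.005, "wy": -0.182, "wz": 0, "gripper": 5}, {"dx": 21.4, "dy": 0, "dz": 2.8, "wx": 0.005, "wy": -0.182, "wz": 0, "gripper": 5}]'

```text
time: 11.72
position: [0.7162, -0.0275, 0.3587]
orientation: [0.004, 0.994, 0.064, -0.093]
contact_force: [-0.4, -0.6, 0.1]
grip_width: 0.59
grip_force: 0.0
```

```bash
python3 m.py
```

```text
[-0.12896717  0.56966702  0.87234462 -0.04482317  1.88046809  1.30257585] [ 0.71616991 -0.02751543  0.35874949] [-0.417519   -0.56137905  0.07335374] 0.5898389218708889
[ 0.7021564  -0.03011099  0.2696081 ] [ 0.71937916 -0.02789436  0.36808887] {'dx': 0.135, 'dy': 0.074, 'dz': -0.976, 'wx': -0.004, 'wy': 0.011, 'wz': 0.002} {'dx': 0.25, 'dy': 0.119, 'dz': 9.023, 'wx': -0.004, 'wy': 0.011, 'wz': 0.002}
```

Emit:
servo_tool --series '[{"dx": 0.2, "dy": 0.1, "dz": 2, "wx": 0, "wy": 0.01, "wz": 0, "gripper": 5}, {"dx": 0.2, "dy": 0.1, "dz": 4, "wx": 0, "wy": 0.01, "wz": 0, "gripper": 5}, {"dx": 0.2, "dy": 0.1, "dz": 6, "wx": 0, "wy": 0.01, "wz": 0, "gripper": 5}, {"dx": 0.2, "dy": 0.1, "dz": 7.5, "wx": 0, "wy": 0.01, "wz": 0, "gripper": 5}, {"dx": 0.2, "dy": 0.1, "dz": 7.5, "wx": 0, "wy": 0.01, "wz": 0, "gripper": 5}, {"dx": 0.2, "dy": 0.1, "dz": 7.5, "wx": 0, "wy": 0.01, "wz": 0, "gripper": 5}, {"dx": 0.2, "dy": 0.1, "dz": 7.5, "wx": 0, "wy": 0.01, "wz": 0, "gripper": 5}]'

```text
time: 12.3
position: [0.7055, -0.0299, 0.2884]
orientation: [0.004, 0.994, 0.064, -0.085]
contact_force: [0.2, -0.4, 1.3]
grip_width: 0.582
grip_force: 0.0
```

```bash
python3 m.py
python3 - <<'E'
from h import *
a=shot('side','s5');b=shot('top','t5')
z=np.hstack([cv2.resize(a[170:290,300:420],(400,400),interpolation=3),cv2.resize(b[110:230,270:390],(400,400),interpolation=3)])
cv2.imwrite('pics/m5.png',z[:,:,::-1])
E
```

```text
[-0.13499346  0.53351666  1.04916377 -0.04156516  1.7246616   1.30378168] [ 0.70548851 -0.02987818  0.28839331] [ 0.22223983 -0.35095252  1.28417211] 0.5821337681857223
[ 0.7021564  -0.03011099  0.2696081 ] [ 0.71937916 -0.02789436  0.36808887] {'dx': 0.028, 'dy': -0.046, 'dz': -8.092, 'wx': -0.003, 'wy': -0.004, 'wz': 0.001} {'dx': -0.009, 'dy': -0.013, 'dz': 1.908, 'wx': -0.003, 'wy': -0.004, 'wz': 0.001}
```

View pics/m5.png

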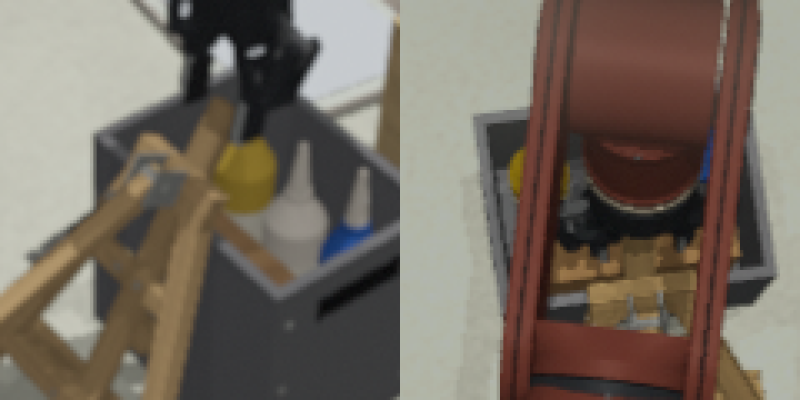

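Fingers straddle the mast. I'll lower the last bit and grip.

Emit:
servo_tool --series '[{"dx": 0, "dy": 0, "dz": 0.8, "wx": 0, "wy": 0, "wz": 0, "gripper": 5}, {"dx": 0, "dy": 0, "dz": 1.6, "wx": 0, "wy": 0, "wz": 0, "gripper": 5}, {"dx": 0, "dy": 0, "dz": 1.6, "wx": 0, "wy": 0, "wz": 0, "gripper": 4}, {"dx": 0, "dy": 0, "dz": 1.6, "wx": 0, "wy": 0, "wz": 0, "gripper": 3}, {"dx": 0, "dy": 0, "dz": 1.6, "wx": 0, "wy": 0, "wz": 0, "gripper": 2.6}, {"dx": 0, "dy": 0, "dz": 1.6, "wx": 0, "wy": 0, "wz": 0, "gripper": 2}, {"dx": 0, "dy": 0, "dz": 1.6, "wx": 0, "wy": 0, "wz": 0, "gripper": 1.5}, {"dx": 0, "dy": 0, "dz": 1.6, "wx": 0, "wy": 0, "wz": 0, "gripper": 1.5}, {"dx": 0, "dy": 0, "dz": 1.6, "wx": 0, "wy": 0, "wz": 0, "gripper": 1.5}, {"dx": 0, "dy": 0, "dz": 1.6, "wx": 0, "wy": 0, "wz": 0, "gripper": 1.5}]' --force 70

```text
time: 13.23
position: [0.7026, -0.0298, 0.2699]
orientation: [0.003, 0.994, 0.064, -0.087]
contact_force: [-1.2, 0.4, -1.0]
grip_width: 0.268
grip_force: 69.0
```

Run:
```python
from h import *
p,R=cur();o=env.get_obs();print(p,o['contact_force'],o['torque'],o['grip_width'],o['grip_force'])
print(rel(W(P0,(.015,0,.302)),toolR(P0,np.radians(18))))
O=np.array([P0[0],P0[1],.01]);ax=ER(P0[2],0)[:,1]
for q in np.radians([2,4,8,12,16,20,24,26,28]):
    Q=Ro.from_rotvec(-ax*q).as_matrix(); print(round(np.degrees(q)),{k:round(v,3) for k,v in rel(O+Q@(p-O),Q@R).items()})
```

```text
[ 0.70259383 -0.02980446  0.2698657 ] [-1.17694933  0.38212485 -1.00226035] [ 0.03855963  0.07384969 -0.01439492] 0.2684438167663533 69.04433012008667
{'dx': -0.042, 'dy': 0.025, 'dz': 0.033, 'wx': -0.004, 'wy': -0.0, 'wz': 0.002}
2 {'dx': -0.994, 'dy': -0.003, 'dz': -0.36, 'wx': -0.0, 'wy': 0.035, 'wz': -0.0}
4 {'dx': -2.0, 'dy': -0.007, 'dz': -0.685, 'wx': -0.0, 'wy': 0.07, 'wz': -0.0}
8 {'dx': -4.042, 'dy': -0.013, 'dz': -1.229, 'wx': -0.0, 'wy': 0.14, 'wz': -0.001}
12 {'dx': -6.118, 'dy': -0.019, 'dz': -1.63, 'wx': -0.0, 'wy': 0.209, 'wz': -0.001}
16 {'dx': -8.216, 'dy': -0.024, 'dz': -1.884, 'wx': -0.001, 'wy': 0.279, 'wz': -0.001}
20 {'dx': -10.327, 'dy': -0.028, 'dz': -1.992, 'wx': -0.001, 'wy': 0.349, 'wz': -0.001}
24 {'dx': -12.44, 'dy': -0.032, 'dz': -1.952, 'wx': -0.001, 'wy': 0.419, 'wz': -0.002}
26 {'dx': -13.495, 'dy': -0.034, 'dz': -1.876, 'wx': -0.001, 'wy': 0.454, 'wz': -0.002}
28 {'dx': -14.546, 'dy': -0.036, 'dz': -1.764, 'wx': -0.001, 'wy': 0.489, 'wz': -0.002}
```

Gripped at 24 mm with little force. Next I swing it up about the feet, about 10° first.

Emit:
servo_tool --series '[{"dx": -0.5, "dy": 0, "dz": -0.18, "wx": 0, "wy": 0.0175, "wz": 0, "gripper": 1.5}, {"dx": -0.99, "dy": 0, "dz": -0.36, "wx": 0, "wy": 0.035, "wz": 0, "gripper": 1.5}, {"dx": -1.5, "dy": 0, "dz": -0.53, "wx": 0, "wy": 0.0525, "wz": 0, "gripper": 1.5}, {"dx": -2, "dy": 0, "dz": -0.69, "wx": 0, "wy": 0.07, "wz": 0, "gripper": 1.5}, {"dx": -2.5, "dy": 0, "dz": -0.83, "wx": 0, "wy": 0.087, "wz": 0, "gripper": 1.5}, {"dx": -3, "dy": 0, "dz": -0.97, "wx": 0, "wy": 0.105, "wz": 0, "gripper": 1.5}, {"dx": -3.5, "dy": 0, "dz": -1.1, "wx": 0, "wy": 0.122, "wz": 0, "gripper": 1.5}, {"dx": -4.04, "dy": -0.01, "dz": -1.23, "wx": 0, "wy": 0.14, "wz": 0, "gripper": 1.5}, {"dx": -4.04, "dy": -0.01, "dz": -1.23, "wx": 0, "wy": 0.14, "wz": 0, "gripper": 1.5}, {"dx": -4.04, "dy": -0.01, "dz": -1.23, "wx": 0, "wy": 0.14, "wz": 0, "gripper": 1.5}, {"dx": -4.04, "dy": -0.01, "dz": -1.23, "wx": 0, "wy": 0.14, "wz": 0, "gripper": 1.5}]'

```text
time: 14.15
position: [0.6654, -0.0348, 0.2887]
orientation: [-0.001, 0.998, 0.064, -0.017]
contact_force: [0.3, -0.3, -2.1]
grip_width: 0.262
grip_force: 69.6
```

```bash
cat > u.py <<'E'
from h import *
import sys
p,R=cur();o=env.get_obs();print(p,o['contact_force'],o['torque'],o['grip_width'],o['grip_force'])
L=P0[3]-np.arcsin(Ro.from_matrix(toolR(P0,np.radians(18)).T@R).as_rotvec()[1]); 
P=P0.copy();P[3]=L;print('lean',np.degrees(L),'TCP in easel',ER(P[2],L).T@(p-[P[0],P[1],.01]))
tgt=[float(x) for x in sys.argv[1:]]
O=np.array([P0[0],P0[1],.01]);ax=ER(P0[2],0)[:,1]
for t in tgt:
    q=L-np.radians(t);Q=Ro.from_rotvec(-ax*q).as_matrix();print(t,rel(O+Q@(p-O),Q@R))
E
python3 u.py 16 12 8 4 2 0
```

```text
[ 0.66539428 -0.03480868  0.28869654] [ 0.31477064 -0.27557533 -2.08550306] [-0.14165315  0.04872837 -0.12984547] 0.26235645966764276 69.61436033248901
lean 19.950890028244135 TCP in easel [1.57887311e-02 3.34488851e-05 3.02221582e-01]
16.0 {'dx': -1.973, 'dy': -0.005, 'dz': -0.679, 'wx': -0.0, 'wy': 0.069, 'wz': -0.0}
12.0 {'dx': -4.013, 'dy': -0.009, 'dz': -1.226, 'wx': -0.0, 'wy': 0.139, 'wz': -0.001}
8.0 {'dx': -6.087, 'dy': -0.013, 'dz': -1.63, 'wx': -0.0, 'wy': 0.209, 'wz': -0.001}
4.0 {'dx': -8.183, 'dy': -0.017, 'dz': -1.887, 'wx': -0.0, 'wy': 0.278, 'wz': -0.001}
2.0 {'dx': -9.237, 'dy': -0.018, 'dz': -1.961, 'wx': -0.0, 'wy': 0.313, 'wz': -0.001}
0.0 {'dx': -10.293, 'dy': -0.019, 'dz': -1.999, 'wx': -0.0, 'wy': 0.348, 'wz': -0.002}
```

Emit:
servo_tool --series '[{"dx": -0.65, "dy": 0, "dz": -0.24, "wx": 0, "wy": 0.023, "wz": 0, "gripper": 1.5}, {"dx": -1.3, "dy": 0, "dz": -0.46, "wx": 0, "wy": 0.046, "wz": 0, "gripper": 1.5}, {"dx": -1.97, "dy": 0, "dz": -0.68, "wx": 0, "wy": 0.069, "wz": 0, "gripper": 1.5}, {"dx": -2.64, "dy": 0, "dz": -0.88, "wx": 0, "wy": 0.092, "wz": 0, "gripper": 1.5}, {"dx": -3.32, "dy": 0, "dz": -1.06, "wx": 0, "wy": 0.115, "wz": 0, "gripper": 1.5}, {"dx": -4.01, "dy": -0.01, "dz": -1.23, "wx": 0, "wy": 0.139, "wz": 0, "gripper": 1.5}, {"dx": -4.7, "dy": -0.01, "dz": -1.38, "wx": 0, "wy": 0.162, "wz": 0, "gripper": 1.5}, {"dx": -5.39, "dy": -0.01, "dz": -1.51, "wx": 0, "wy": 0.185, "wz": 0, "gripper": 1.5}, {"dx": -6.09, "dy": -0.01, "dz": -1.63, "wx": 0, "wy": 0.209, "wz": 0, "gripper": 1.5}, {"dx": -6.78, "dy": -0.01, "dz": -1.73, "wx": 0, "wy": 0.232, "wz": 0, "gripper": 1.5}, {"dx": -7.48, "dy": -0.02, "dz": -1.82, "wx": 0, "wy": 0.255, "wz": 0, "gripper": 1.5}, {"dx": -8.18, "dy": -0.02, "dz": -1.89, "wx": 0, "wy": 0.278, "wz": 0, "gripper": 1.5}, {"dx": -8.7, "dy": -0.02, "dz": -1.93, "wx": 0, "wy": 0.296, "wz": 0, "gripper": 1.5}, {"dx": -9.24, "dy": -0.02, "dz": -1.96, "wx": 0, "wy": 0.313, "wz": 0, "gripper": 1.5}, {"dx": -9.76, "dy": -0.02, "dz": -1.98, "wx": 0, "wy": 0.33, "wz": 0, "gripper": 1.5}, {"dx": -10.29, "dy": -0.02, "dz": -2, "wx": 0, "wy": 0.348, "wz": 0, "gripper": 1.5}, {"dx": -10.29, "dy": -0.02, "dz": -2, "wx": 0, "wy": 0.348, "wz": 0, "gripper": 1.5}, {"dx": -10.29, "dy": -0.02, "dz": -2, "wx": 0, "wy": 0.348, "wz": 0, "gripper": 1.5}, {"dx": -10.29, "dy": -0.02, "dz": -2, "wx": 0, "wy": 0.348, "wz": 0, "gripper": 1.5}, {"dx": -10.29, "dy": -0.02, "dz": -2, "wx": 0, "wy": 0.348, "wz": 0, "gripper": 1.5}]'

```text
time: 15.82
position: [0.564, -0.0478, 0.312]
orientation: [-0.012, 0.986, 0.063, 0.155]
contact_force: [-0.9, 0.6, -3.1]
grip_width: 0.265
grip_force: 69.5
```

```bash
python3 u.py 0
python3 - <<'E'
from h import *
a=shot('side','s6');b=shot('top','t6')
P=P0.copy();P[3]=0
for im,c in((a,'side'),(b,'top')):
    for e in((0,.108,0),(0,-.108,0),legpt(.7,.25),(0,.026,.262),(0,-.026,.262),(.041,0,.056)): 
        x,y=proj(c,W(P,e));print(c,np.round(e,3),round(x,1),round(y,1))
z=np.hstack([cv2.resize(a[170:370,230:430],(400,400),interpolation=3),cv2.resize(b[130:330,250:450],(400,400),interpolation=3)])
z=cv2.resize(a[180:350,240:400],(752,800),interpolation=3)[:600]
z=np.hstack([cv2.resize(a[180:350,240:400],(480,510),interpolation=3),cv2.resize(b[150:320,300:405],(315,510),interpolation=3)])
cv2.imwrite('pics/m6.png',z[:,:,::-1])
E
```

```text
[ 0.56399929 -0.0477921   0.31201647] [-0.92175116  0.63665865 -3.09058797] [-0.25864164  1.05238661 -0.19625649] 0.2654893022183047 69.52398777008057
lean -1.1315179362495695 TCP in easel [2.17017348e-02 9.93963668e-05 3.01646740e-01]
0.0 {'dx': 0.556, 'dy': 0.001, 'dz': 0.218, 'wx': -0.0, 'wy': -0.02, 'wz': 0.0}
side [0.    0.108 0.   ] 290.3 282.5
side [ 0.    -0.108  0.   ] 337.8 335.9
side [-0.185  0.     0.071] 247.7 325.4
side [0.    0.026 0.262] 303.9 228.5
side [ 0.    -0.026  0.262] 317.0 241.5
side [0.041 0.    0.056] 325.7 286.8
top [0.    0.108 0.   ] 309.7 254.7
top [ 0.    -0.108  0.   ] 382.1 244.3
top [-0.185  0.     0.071] 356.5 314.1
top [0.    0.026 0.262] 339.9 248.2
top [ 0.    -0.026  0.262] 360.6 245.2
top [0.041 0.    0.056] 344.7 234.8
```

View pics/m6.png

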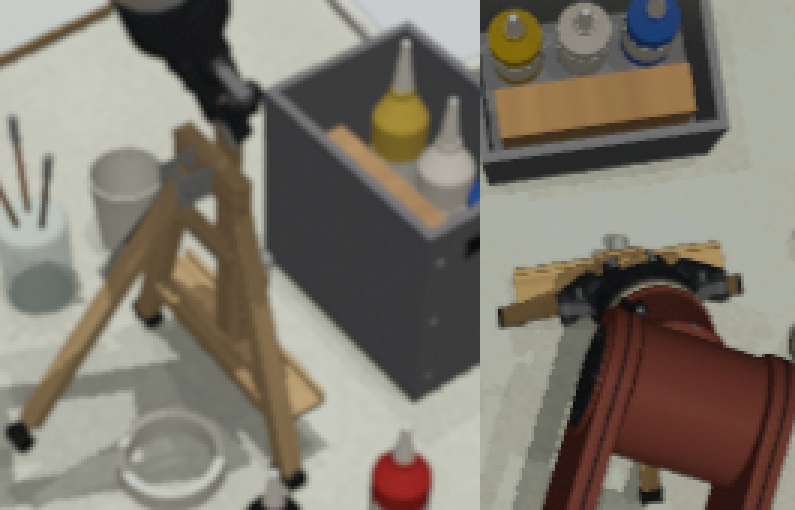

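The easel looks upright and well clear of the tote, with the leg foot in the air at side (247,325). My lean formula was wrong: it used an arcsin of the angle. I'll firm up the grip, then check plumb more precisely using the dark feet.

Emit:
servo_tool --series '[{"dx": 0, "dy": 0, "dz": 0, "wx": 0, "wy": 0, "wz": 0, "gripper": 1.5}, {"dx": 0, "dy": 0, "dz": 0, "wx": 0, "wy": 0, "wz": 0, "gripper": 1.5}, {"dx": 0, "dy": 0, "dz": 0, "wx": 0, "wy": 0, "wz": 0, "gripper": 1.5}, {"dx": 0, "dy": 0, "dz": 0, "wx": 0, "wy": 0, "wz": 0, "gripper": 1.5}]' --force 110

```text
time: 16.25
position: [0.5638, -0.0478, 0.3121]
orientation: [-0.012, 0.986, 0.063, 0.156]
contact_force: [-0.8, -0.2, -3.9]
grip_width: 0.256
grip_force: 107.7
```

```bash
sed -i 's/np.arcsin(\(.*\)); $/(\1)/' u.py; sed -i 's/^L=.*/L=P0[3]-Ro.from_matrix(toolR(P0,np.radians(18)).T@R).as_rotvec()[1]/' u.py; python3 u.py 0
python3 - <<'E'
from h import *
shot('side','s7');shot('top','t7')
P1=P0.copy();P1[3]=0
F={'l':(0,.108,0),'r':(0,-.108,0),'leg':legpt(.7,.25)}
for c,P,n in(('side',P0,'s4'),('side',P1,'s7'),('top',P0,'t0'),('top',P1,'t7')):
    im=cv2.imread(f'pics/{n}.png').astype(float)
    for k,e in F.items():
        if n=='t0' and k=='leg': e=legpt(0,.25)
        x,y=proj(c,W(P,e));X,Y=int(round(x)),int(round(y))
        w=im[Y-9:Y+10,X-9:X+10].max(2);wt=np.clip(60-w,0,None)
        yy,xx=np.mgrid[Y-9:Y+10,X-9:X+10]
        print(n,k,np.round([x,y],1),np.round([(wt*xx).sum()/wt.sum()-x,(wt*yy).sum()/wt.sum()-y],2) if wt.sum() else None)
# sensitivity: leg foot px per deg lean
d=P1.copy();d[3]=np.radians(1);print(proj('side',W(d,F['leg']))-proj('side',W(P1,F['leg'])),proj('top',W(d,F['leg']))-proj('top',W(P1,F['leg'])))
E
```

```text
[ 0.56383684 -0.04778064  0.31214713] [-0.78511459 -0.15804288 -3.93373509] [-0.22973559  1.16713141 -0.1894534 ] 0.25606277547476597 107.7126932144165
lean 0.05027122399922703 TCP in easel [1.53159796e-02 1.31493840e-04 3.02160681e-01]
0.0 {'dx': -0.025, 'dy': -0.0, 'dz': -0.009, 'wx': 0.0, 'wy': 0.001, 'wz': -0.0}
s4 l [290.3 282.5] [0.41 2.98]
s4 r [337.8 335.9] [0.54 2.64]
s4 leg [264.9 293.4] [-0.18  0.21]
s7 l [290.3 282.5] [0.63 3.9 ]
s7 r [337.8 335.9] [0.3  3.85]
s7 leg [247.7 325.4] [-1.6  -0.35][ WARN:0@1.785] global loadsave.cpp:275 findDecoder imread_('pics/t0.png'): can't open/read file: check file path/integrity
Traceback (most recent call last):
AttributeError: 'NoneType' object has no attribute 'astype'
```

Run:
```python
from h import *
P1=P0.copy();P1[3]=0
F={'l':(0,.108,0),'r':(0,-.108,0),'leg':legpt(.7,.25)}
for c,P,n in(('top',P0,'top0'),('top',P0,'t4'),('top',P1,'t7')):
    im=cv2.imread(f'pics/{n}.png').astype(float)
    for k,e in F.items():
        if n=='top0' and k=='leg': e=legpt(0,.25)
        x,y=proj(c,W(P,e));X,Y=int(round(x)),int(round(y))
        w=im[Y-9:Y+10,X-9:X+10].max(2);wt=np.clip(60-w,0,None)
        yy,xx=np.mgrid[Y-9:Y+10,X-9:X+10]
        if wt.sum(): print(n,k,np.round([x,y],1),np.round([(wt*xx).sum()/wt.sum()-x,(wt*yy).sum()/wt.sum()-y],2))
for i,s in((0,.002),(1,.002),(2,np.radians(1)),(3,np.radians(1))):
    d=P1.copy();d[i]+=s
    print(i,[np.round(proj(c,W(d,F[k]))-proj(c,W(P1,F[k])),2).tolist() for c in('side','top') for k in('leg','l','r')])
print('q+.02',proj('side',W(P1,legpt(.72,.25)))-proj('side',W(P1,F['leg'])))
m=env.cut_out('easel','side')[0];n=cv2.imread('pics/s7.png')
c=n[200:350,235:385].copy();cv2.imwrite('pics/m7.png',cv2.resize(c,(600,600),interpolation=2))
```

```text
top0 l [309.7 254.7] [-2.19  0.78]
top0 r [382.1 244.3] [ 0.27 -0.05]
top0 leg [347.1 254.6] [-0.86  0.18]
t4 l [309.7 254.7] [-2.48  0.32]
t4 r [382.1 244.3] [ 1.13 -2.2 ]
t4 leg [355.3 296.2] [ 0.16 -1.29]
t7 l [309.7 254.7] [-3.45  0.06]
t7 r [382.1 244.3] [-4.73 -2.07]
t7 leg [356.5 314.1] [-0.26  0.79]
0 [[0.79, -0.33], [0.67, -0.27], [0.71, -0.32], [-0.01, -0.72], [-0.01, -0.68], [-0.01, -0.68]]
1 [[-0.32, -0.6], [-0.32, -0.49], [-0.39, -0.59], [-0.71, 0.01], [-0.68, 0.01], [-0.68, 0.01]]
2 [[0.69, 0.9], [-0.58, 0.31], [0.61, -0.37], [1.14, -0.18], [0.1, 0.63], [-0.1, -0.63]]
3 [[0.32, -1.08], [0.0, 0.0], [0.0, 0.0], [0.0, -0.35], [0.0, 0.0], [0.0, 0.0]]
q+.02 [-1.55558374 -0.07160015]
```

View pics/m7.png

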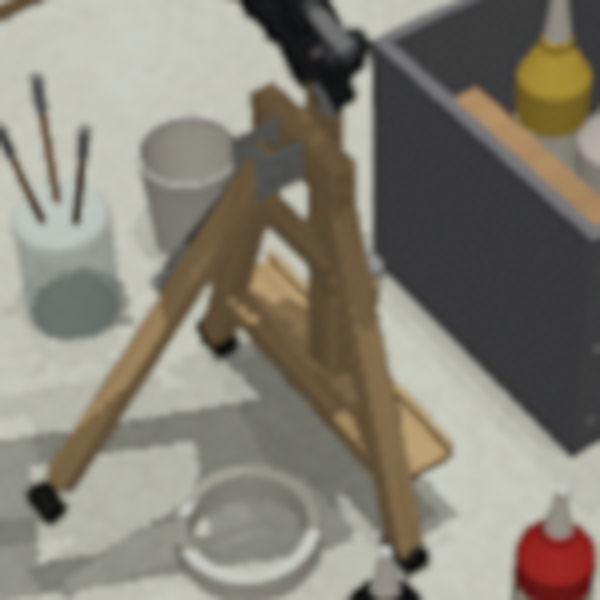

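The easel is upright: the feet stand where they were, the leg is open and off the table, and everything agrees with plumb to within about half a degree. The gripper carries 3.9 N, so I'll lower it a hair to put more weight on the feet.

Emit:
servo_tool --series '[{"dx": -0.03, "dy": 0, "dz": 0.1, "wx": 0, "wy": 0, "wz": 0, "gripper": 1.5}, {"dx": -0.03, "dy": 0, "dz": 0.1, "wx": 0, "wy": 0, "wz": 0, "gripper": 1.5}, {"dx": -0.03, "dy": 0, "dz": 0.1, "wx": 0, "wy": 0, "wz": 0, "gripper": 1.5}, {"dx": -0.03, "dy": 0, "dz": 0.1, "wx": 0, "wy": 0, "wz": 0, "gripper": 1.5}, {"dx": -0.03, "dy": 0, "dz": 0.1, "wx": 0, "wy": 0, "wz": 0, "gripper": 1.5}, {"dx": -0.03, "dy": 0, "dz": 0.1, "wx": 0, "wy": 0, "wz": 0, "gripper": 1.5}]'

```text
time: 16.9
position: [0.5643, -0.0477, 0.312]
orientation: [-0.012, 0.986, 0.063, 0.156]
contact_force: [-2.3, 2.2, 1.6]
grip_width: 0.259
grip_force: 108.0
```

```bash
python3 u.py 0
```

```text
[ 0.56427345 -0.04771447  0.312035  ] [-2.26197684  2.19345227  1.60823082] [ 0.00356833  1.08826472 -0.1644372 ] 0.2590594774393612 108.00834059715271
lean -0.050302067631026785 TCP in easel [1.62877348e-02 1.41394517e-04 3.02020818e-01]
0.0 {'dx': 0.025, 'dy': 0.0, 'dz': 0.01, 'wx': -0.0, 'wy': -0.001, 'wz': 0.0}
```

The feet now take the full weight plus about 1.6 N of press. Handing in.

```bash
python3 -c "
from bench import env
print(env.job_done())"
```

```text
the job is handed in; nothing more can be done
None
```

The job is handed in at about 17 s: the leg was snapped fully open (about 0.70 rad) while the easel still leaned, and the easel is now held plumb to within about half a degree on its two front feet, clear of the tote with the leg off the table.

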